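Open the pressure cap of the cold stage's coolant tank

ROBOT

A 6-joint arm with a two-finger parallel gripper is mounted at the origin on the work surface. World frame = base frame: x ahead of the robot, y to its left, z up, the work surface at z = 0. Lengths are in mm, angles in rad, forces in N, time in s.
With the tool pointing down it reaches from about 350 to 975 mm from the base axis. Payload 7.1 kg.
Tool frame: the origin (TCP) lies between the finger pads, 19 mm behind the fingertips; this is the grasp point; z points along the fingers, y is the line along which they close (so a half turn about z gives the same grasp; the last joint's range is limited). The gripper opens to 88 mm and grips with 3 to 60 N. Pads are 20 mm wide; open, the fingers measure 115 mm over their backs; the gripper's body (75 mm by 178 mm) begins 61 mm behind the grasp point.
Start: joints at [-0.019, 0.423, 1.63, -0, 1.089, -0.019], TCP at [624.984, 0.026, 241.375] pointing down, gripper open.
Joint ranges: [-3, 3], [-0.9, 2.11], [0.09, 2.58], [-1.31, 4.45], [0.11, 2.69], [-2.54, 2.54]. Speed limits (rad/s): [2.39, 2.39, 3.01, 3.14, 3.14, 3.14].

INTERFACE

Orientations are given as a rotation vector (axis times angle).
In Python, from workcell import ctrl gives the robot as it stands.
- The arm moves only by the shell command python3 -m inch 'ROWS' [OPENING]. ROWS is JSON, a list of rows, each an object with "xyz": the shift along the tool's x, y, z in mm, a list of three; "rot": the turn, a rotation vector about the tool's x, y, z in rad, a list of three. In form: [{"xyz": [dx, dy, dz], "rot": [ax, ay, az]}, ...]. A call has 1 to 12 rows; each row is the pose to reach, as a shift and turn from the pose commanded when the call began, along the tool's axes at that moment; what a row does not reach only later rows make up. A row lasts 1/12 s, in which the tool goes at most 41.7 mm and 7.16 degrees, less where a joint would pass 70% of its speed; a pose out of reach is approached as far as the arm can. A call with a gripper value outside its range is refused whole. OPENING is the closure in counts, from 0 (fully open) to 255 (shut), set as the call begins (- or left out, the last holds). The fingers move at their own pace and stop on an object; the grip force is fixed at half the most. Time passes only in rows, so rows that repeat a pose let the fingers close. It gives the time, the measured TCP pose, the force, the opening and the grip force at its end, in the units of the state.
- ctrl.get_obs(): the state, without advancing time (a new reading comes with each control period).
- ctrl.get_image(name): name is "scene" or "side" or "wrist"; returns the picture (400x640x3 uint8, red, green, blue); there is no depth.
- ctrl.camera_model(name): a dict with "fx", "fy", "cx", "cy" (pixels), "position" and "attitude" of the camera in the world. Camera axes: x right, y up, looking along -z (the intrinsics and any distortion apply to the point x, -y, -z); pixel columns grow to the right and rows downward; lengths in mm; the calibration is good to about 2 mm. The wrist camera is an equidistant fisheye: a pixel r from the principal point sees the ray r / f radians off the axis. A picture is of the moment at which its call begins: read the wrist's pose just before it. camera_model takes no time and is no camera call; for the wrist camera it gives the pose at the moment of the call.
- ctrl.close_job(): hands the job in; it is judged then, once.
The state is a dict: "t": time; "qpos": joint angles; "qvel": joint speeds; "joint_torque": joint torques, N m; "ee_pos": TCP position; "orientation": TCP orientation; "ft_force": force on the tool from outside, world axes, zero at the start; "moment": the same for the moment, N m; "width": finger opening in mm; "grasp_force": force on a finger pad.
Only numpy, scipy, OpenCV 4.12 (cv2) and the standard library are available. Lean on these libraries where they do the work, as an engineer would, in place of code of your own. Each camera call takes 0.05 s, during which the arm holds its last target. There are 200 camera calls.

TASK

Take the pressure cap off the coolant tank the safe way: turn it anticlockwise by its grip bar until you feel the first stop, and keep it turned lightly against that stop, without forcing it, for a good second while the pressure vents. Then press it down against its spring, turn it on past the stop until it is free, lift it off and set it down gently, upright, in the empty steel dish. Leave the other things on the bench where they are.

Things in the scene. Friction and masses are not known exactly. Their poses are not given: they have to be found in the camera images.
- tank: coolant header tank of the microscope's cold stage, bolted to the bench: white box 170 (x) x 200 (y) x 100 mm high with a steel filler neck on top. Origin: centre of its underside. The neck's vertical axis is 25 mm from the origin towards the tank's -x; neck 74 mm outside diameter, 30 tall (mouth 130 mm above the bench). A grey plug (24 dia, 18 high) stands on the tank top at own (+60, +75).
- neck (a point): point on the neck's axis level with its top; axes as the tank's. Two notches in the neck's inward lip, towards the tank's +x and -x, let the cap's lugs out only when the cap's x axis lies along the tank's x axis within about 0.1 rad. About 0.1 rad beyond that a wall ends the anticlockwise turn.
- under_lip (a point): point on the neck's axis, 6 mm under its top, level with the lip's underside. First stop: two steel teeth 4 mm deep, hidden under the lip, which both lugs meet 0.25 to 0.75 rad anticlockwise from the closed start; it differs each time and must be felt. Turning takes up to 0.3 N m of friction alone; do not push the stop with more than 2 N m.
- cap: pressure cap on the neck, 0.11 to 0.22 kg. Steel plug 42 dia x 24 high with two lugs; above it an aluminium flange 76 dia, 24 to 31 mm up; on that a black upright grip bar along the cap's x, 66 long, 14 thick, 31 to 65 mm up. Origin: centre of the plug's underside, z up, at the start 14 mm below the neck's top. Starts closed, its x axis 1.20 to 1.35 rad clockwise (from above) of the tank's x axis.
- cap_lugs (a point): point on the cap's axis 5 mm above its origin, level with the middle of the two lugs (along the cap's x, 57 mm tip to tip, 10 wide, 6 high). A spring under the plug lifts them against the lip: about 8 N, plus 1 N per mm pressed; it bottoms 9 mm down. Pressed 5 to 7 mm (13 to 15 N) they pass under the teeth; stay pressed for 0.6 rad past the stop. At the notches the spring lifts the cap 6 mm.
- cap_bar (a point): point on the cap's axis, 53 mm above its origin (12 mm below the top of the grip bar, 22 mm above the flange): TCP point for a grip from above. x along the bar; the fingers close across it, along y.
- dish: empty round open steel dish, 120 dia at the rim, 18 high, floor 5 mm thick and about 104 mm across inside, 0.45 kg, loose on the bench, on the left or right of the tank. Origin: centre of its underside.
- beaker: clear glass beaker, 68 dia x 85 high mm, loose, leave alone. Origin: centre of its underside.
- slidebox: grey slide box, 85 x 100 x 32 high mm, loose, leave alone. Origin: centre of its underside.
- petri: clear closed petri dish, 94 dia x 15 high mm, loose, leave alone. Origin: centre of its underside.
- washbottle: white bottle, 64 dia x 150 high mm, loose, leave alone. Origin: centre of its underside.
- jar: amber screw jar, 60 dia x 80 high mm, loose, leave alone. Origin: centre of its underside.
- mount: aluminium specimen mount, disc 32 dia x 10 with a 12 mm pin, 22 high mm, loose, leave alone. Origin: centre of its underside.
There are look-alikes about, which are no part of the job. Leave any blue or pink look-alike of the dish alone. Leave any pink look-alike of the cap alone.

How it is judged (in metres and radians):
On the way, in this order (a step that is already met when the one before it is completed fails the run):
1. the cap is turned against the first stop and kept there for most of a second (contact force between cap and stops above 1 N), for 0.7 s.
2. the cap is lifted clear of the neck (z of cap in the frame of neck above 0.005 m), for 0.1 s.
At the end, for the whole second after the job is handed in: The cap stands at rest and upright (within 0.1 rad) on the floor of the steel dish, its axis within 28 mm of the dish's centre, the dish flat on the bench, and the cap is released (horizontal distance between cap and dish below 0.028 m and z of cap in the frame of dish between 0.002 and 0.009 m and angle between each of cap, dish's own z axis and vertical below 0.1 rad and height (world z) of dish below 0.01 m and linear speed of cap below 0.02 m/s and angular speed of cap below 0.1 rad/s); the robot touches nothing.
It fails at once if the cap is forced against the first stop (over 80 N on its teeth, about 2 N m) (contact force between cap and stops above 80 N).
It fails at once if the cap is set down hard or dropped into the dish (faster than 0.5 m/s just above it) (horizontal distance between cap and dish below 0.06 m and height (world z) of cap below 0.03 m and linear speed of cap above 0.5 m/s).
It fails at once if one of the other things on the bench is moved by more than 20 mm (distance of any of beaker, slidebox, petri, washbottle, jar, mount from where it was at the start of the episode above 0.02 m).
It also fails if it takes over 72 s, if anything falls off the work surface, if the arm or the gripper's body presses on something with over 40 N, if the wrist force passes 120 N, or if a joint passes its speed limit or range.

## Working session

There is one attempt and no reset: what is moved stays moved. The work goes in short steps, Python scripts to look and compute and a shell command to move; the robot and the scene stay as the last step left them, time stands still between calls to the robot, and variables do not carry over. Pictures are saved under pics/ and viewed, at most 10 in all, crops included, and the job is handed in when it is done.

```bash
mkdir -p pics; python3 - <<'E'
from workcell import ctrl
import cv2
for n in("scene","side","wrist"):
    m=ctrl.camera_model(n); print(n,m)
    cv2.imwrite(f"pics/{n}0.png",ctrl.get_image(n)[:,:,::-1])
o=ctrl.get_obs();print(o)
E
```

```text
scene {'fx': 401.6965860684646, 'fy': 401.6965860684646, 'cx': 319.0420192860394, 'cy': 198.82973997033332, 'position': array([960.95976671, 916.5107733 , 776.53062047]), 'attitude': array([0.3176269 , 1.2461542 , 2.34185563])}
side {'fx': 429.5211944928525, 'fy': 429.5211944928525, 'cx': 318.1082862009203, 'cy': 202.2102215325688, 'position': array([ 182.60341193, -624.51878057,  793.3443566 ]), 'attitude': array([ 0.83709491, -0.19267804, -0.37229036])}
wrist {'fx': 309.70691628693146, 'fy': 309.70691628693146, 'cx': 318.26065071153755, 'cy': 197.7582233434162, 'position': array([623.81024776,  73.11990179, 384.67954711]), 'attitude': array([-0.26742136,  0.00081452, -0.00081872])}
{'t': 0.15, 'qpos': array([-1.90045858e-02,  4.23655348e-01,  1.63049776e+00,  4.69260137e-06,
        1.08861387e+00, -1.90264603e-02]), 'qvel': array([-4.73654055e-05, -2.03982963e-03, -2.25905123e-03,  6.02168193e-04,
       -1.28824453e-03, -2.13254871e-03]), 'joint_torque': array([ 9.52650989e-04, -5.44981134e+01, -2.73919362e+01,  6.45430083e-02,
        2.04369903e-02, -3.19723256e-05]), 'ee_pos': array([6.24590884e+02, 3.18388277e-02, 2.40793038e+02]), 'orientation': array([-2.22081916e+00, -2.22086290e+00,  1.27425402e-03]), 'ft_force': array([-0.34799279,  0.15739862, -0.65401859]), 'moment': array([-0.00776174, -0.04500934, -0.02283163]), 'grasp_force': 0.0, 'width': 88.05866582247431}
```

View pics/scene0.png

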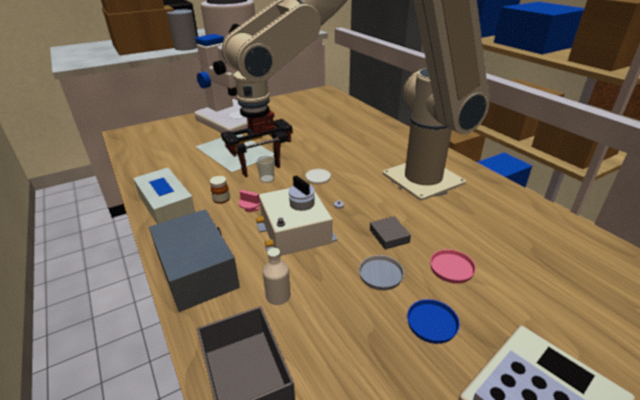

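View pics/wrist0.png

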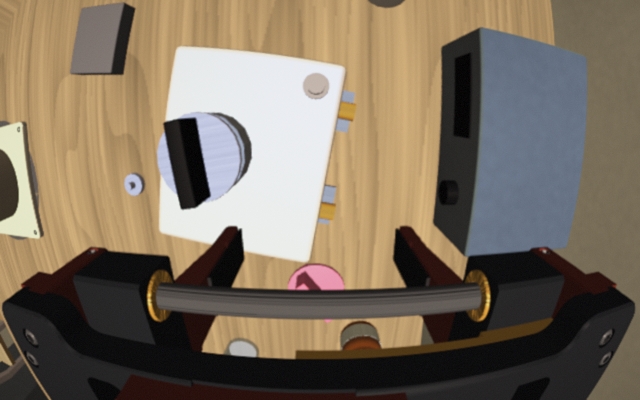

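Wrist view: the white tank has corners at about (178,47), (344,67), (310,262) and (160,232), and the cap with its black bar is near (187,162). The pink cap look-alike is at (315,280). 
Dish candidates in the scene view: grey at (381,272), pink at (453,266) and blue at (433,321). The grey one fits the steel dish. I'll confirm the cap and the dish in one enlarged crop.

```bash
python3 - <<'E'
import cv2,numpy as np
w=cv2.imread("pics/wrist0.png")[90:220,145:265]; s=cv2.imread("pics/scene0.png")[240:345,340:480]
a=cv2.resize(w,None,fx=3.5,fy=3.5,interpolation=cv2.INTER_CUBIC); b=cv2.resize(s,None,fx=2.7,fy=2.7,interpolation=cv2.INTER_CUBIC)
c=np.zeros((460,800,3),np.uint8); c[:a.shape[0],:a.shape[1]]=a; c[:b.shape[0],420:420+b.shape[1]]=b[:,:380]
cv2.imwrite("pics/crop1.png",c)
E
```

```text
(no output)
```

View pics/crop1.png

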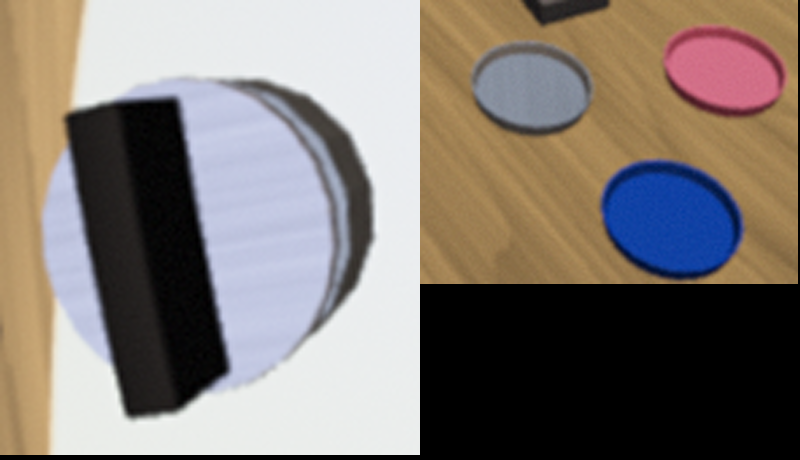

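View pics/side0.png

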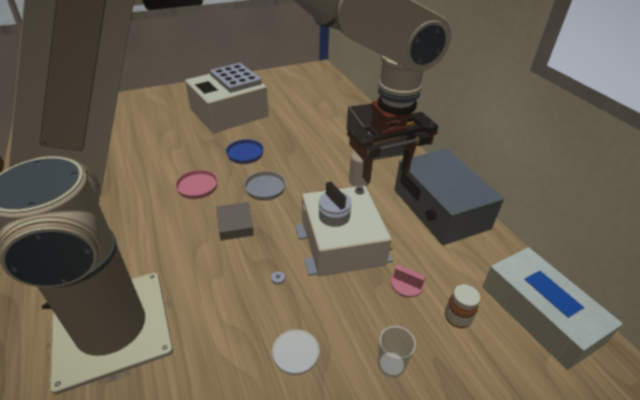

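The crop confirms it: the cap is aluminium with a black bar, whose top face has corners at crop (68,117), (120,104), (178,408) and (128,416). The grey dish is the steel one, centred at about (381,272) in the scene view and (265,185) in the side view. The mount, petri dish, beaker and jar lie on the robot side and +y side, the slide box is near (235,220) in the side view, and the wash bottle is behind the tank.

```bash
cat > h.py <<'E'
import numpy as np
from workcell import ctrl
from scipy.spatial.transform import Rotation as R
def px2w(name,u,v,z,m=None):
    m=m or ctrl.camera_model(name)
    x=(u-m["cx"])/m["fx"]; y=(v-m["cy"])/m["fy"]
    if name=="wrist":
        r=np.hypot(x,y); s=np.sin(r)/r if r>1e-9 else 1; d=np.array([x*s,-y*s,-np.cos(r)])
    else: d=np.array([x,-y,-1])
    d=R.from_rotvec(m["attitude"]).apply(d); p=np.asarray(m["position"])
    return p+d*(z-p[2])/d[2]
E
python3 - <<'E'
from h import *
np.set_printoptions(precision=1,suppress=True)
c=np.array([px2w("wrist",145+a/3.5,90+b/3.5,181)for a,b in[(68,117),(120,104),(178,408),(128,416)]])
print(c,c.mean(0))
d=(c[0]+c[1]-c[2]-c[3])/2;print("bar ang",np.arctan2(d[1],d[0]),np.hypot(*d[:2]))
t=np.array([px2w("wrist",a,b,100)for a,b in[(178,47),(344,67),(310,262),(160,232)]]);print(t,t.mean(0))
for a,b in((0,1),(3,2)):e=t[b]-t[a];print("tank x",np.arctan2(e[1],e[0]),np.linalg.norm(e))
for a,b in((3,0),(2,1)):e=t[b]-t[a];print("tank y-90",np.arctan2(e[1],e[0])-np.pi/2,np.linalg.norm(e))
print("dish",px2w("scene",381.1,272,16),px2w("side",265,185,16))
print("plug",px2w("wrist",316,86,118))
for n,u,v in(("slide",235,218),("blue",245,151)):print(n,px2w("side",u,v,20))
E
```

```text
[[514.7  72.  181. ]
 [526.9  73.8 181. ]
 [534.8  10.7 181. ]
 [522.7   8.9 181. ]] [524.8  41.3 181. ]
bar ang 1.6966146519263363 63.60367018283652
[[487.5 147.1 100. ]
 [647.1 117.8 100. ]
 [615.1 -73.3 100. ]
 [451.5 -43.4 100. ]] [550.3  37.1 100. ]
tank x -0.18146339313168217 162.2149979854258
tank x -0.18080220222688573 166.32229473499527
tank y-90 -0.1868944809601687 193.83713404242675
tank y-90 -0.16569734876154119 193.74838382994648
dish [440.8 326.3  16. ] [437.9 313.8  16. ]
plug [621.8  98.1 118. ]
slide [321.6 206.9  20. ]
blue [431.1 495.2  20. ]
```

```bash
python3 -m inch '[{"xyz":[220,-160,0],"rot":[0,0,0]},{"xyz":[220,-160,0],"rot":[0,0,0]},{"xyz":[220,-160,0],"rot":[0,0,0]},{"xyz":[220,-160,0],"rot":[0,0,0]},{"xyz":[220,-160,0],"rot":[0,0,0]},{"xyz":[220,-160,0],"rot":[0,0,0]},{"xyz":[220,-160,0],"rot":[0,0,0]},{"xyz":[220,-160,0],"rot":[0,0,0]},{"xyz":[220,-160,0],"rot":[0,0,0]},{"xyz":[220,-160,0],"rot":[0,0,0]}]'
python3 - <<'E'
from h import *; import cv2,pickle
pickle.dump(ctrl.camera_model("wrist"),open("m1.pkl","wb"));cv2.imwrite("pics/wrist1.png",ctrl.get_image("wrist")[:,:,::-1])
E
```

```text
t: 0.98
ee_pos: [465.4, 219.7, 241.4]
orientation: [2.221, 2.222, 0.0]
ft_force: [0.0, 0.4, 0.1]
width: 87.9
grasp_force: 0.0
```

View pics/wrist1.png

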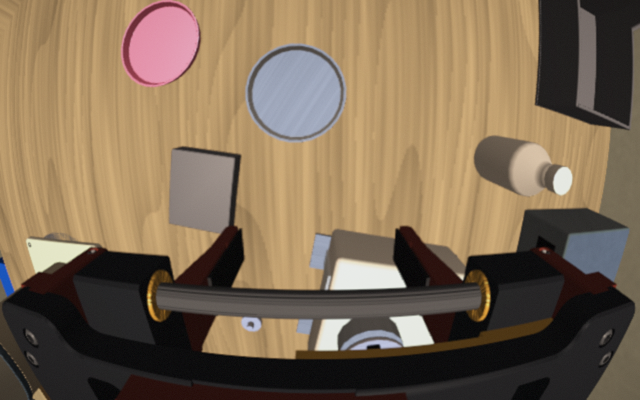

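The dish rim spans columns 246 to 346 and rows 44 to 141, so its centre is at (296,92.5). Now I'll go above the cap.

```bash
python3 - <<'E'
from h import *; import pickle
m=pickle.load(open("m1.pkl","rb"))
for u,v in((296,44),(296,141),(246,92),(346,92)):print(px2w("wrist",u,v,18,m))
E
python3 -m inch '[{"xyz":[-178,60,0],"rot":[0,0,-0.126]},{"xyz":[-178,60,0],"rot":[0,0,-0.126]},{"xyz":[-178,60,0],"rot":[0,0,-0.126]},{"xyz":[-178,60,0],"rot":[0,0,-0.126]},{"xyz":[-178,60,0],"rot":[0,0,-0.126]},{"xyz":[-178,60,0],"rot":[0,0,-0.126]},{"xyz":[-178,60,0],"rot":[0,0,-0.126]},{"xyz":[-178,60,0],"rot":[0,0,-0.126]}]'
python3 - <<'E'
from h import *; import cv2,pickle
pickle.dump(ctrl.camera_model("wrist"),open("m2.pkl","wb"));im=ctrl.get_image("wrist")[:,:,::-1]
cv2.imwrite("pics/wrist2.png",cv2.resize(im[180:380,200:440],None,fx=3,fy=3,interpolation=cv2.INTER_CUBIC))
E
```

```text
[438.75193561 378.73267243  18.        ]
[438.3477624 261.9116285  18.       ]
[379.00220855 322.3489113   18.        ]
[497.21536113 320.33871845  18.        ]
t: 1.7
ee_pos: [525.0, 41.2, 241.2]
orientation: [-2.079, -2.354, 0.0]
ft_force: [0.2, -0.8, 0.1]
width: 88.0
grasp_force: 0.0
```

View pics/wrist2.png

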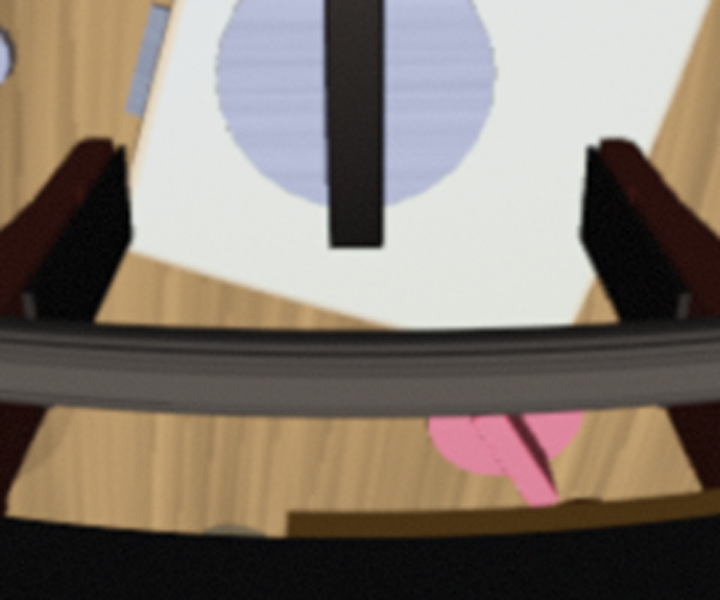

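The bar is centred between the fingers and parallel to them. Its near end is at crop (357,247), and the flange spans columns 217 to 497 with its lower edge at row 207.

```bash
python3 - <<'E'
from h import *; import pickle
m=pickle.load(open("m2.pkl","rb")); o=ctrl.get_obs(); r=R.from_rotvec(o["orientation"])
f=lambda u,v,z:r.inv().apply(px2w("wrist",200+u/3,180+v/3,z,m)-o["ee_pos"])
print(o["ee_pos"]);print("bar end L,R (tool)",f(330,247,181),f(383,247,181),"top",f(325,0,181),f(383,0,181))
print("flange bottom",f(357,207,147),"left",f(217,75,147),"right",f(497,75,147))
E
```

```text
[524.8037155   41.93131488 241.17294973]
bar end L,R (tool) [-32.76064012  -6.80094876  60.1679955 ] [-32.79496853   6.20761581  60.16144507] top [28.94339892 -7.26599096 60.18402011] [28.91280174  5.76019832 60.17746177]
flange bottom [-3.75911287e+01 -8.53455212e-02  9.41633876e+01] left [  1.21965691 -37.75018606  94.19226037] right [ 1.04115795 37.72582676 94.15425989]
```

Centred to under 1 mm. Now I'll descend and grip.

```bash
python3 -m inch '[{"xyz":[0,0,30],"rot":[0,0,0]},{"xyz":[0,0,55],"rot":[0,0,0]},{"xyz":[0,0,66],"rot":[0,0,0]},{"xyz":[0,0,71],"rot":[0,0,0]},{"xyz":[0,0,71],"rot":[0,0,0]},{"xyz":[0,0,71],"rot":[0,0,0]}]'
python3 -m inch '[{"xyz":[0,0,0],"rot":[0,0,0]},{"xyz":[0,0,0],"rot":[0,0,0]},{"xyz":[0,0,0],"rot":[0,0,0]},{"xyz":[0,0,0],"rot":[0,0,0]},{"xyz":[0,0,0],"rot":[0,0,0]},{"xyz":[0,0,0],"rot":[0,0,0]},{"xyz":[0,0,0],"rot":[0,0,0]},{"xyz":[0,0,0],"rot":[0,0,0]},{"xyz":[0,0,0],"rot":[0,0,0]},{"xyz":[0,0,0],"rot":[0,0,0]},{"xyz":[0,0,0],"rot":[0,0,0]},{"xyz":[0,0,0],"rot":[0,0,0]}]' 255
cat > s.py <<'E'
from h import *
o=ctrl.get_obs();M=R.from_rotvec(o["orientation"]).as_matrix()
x=np.arctan2(M[1,0],M[0,0])
print("t",o["t"],"pos",o["ee_pos"].round(1),"yaw",round(x,3),"F",o["ft_force"].round(1),"M",o["moment"].round(2),"w",round(o["width"],1),"g",round(o["grasp_force"],1),"q6",round(o["qpos"][5],2))
E
python3 s.py
```

```text
t: 2.25
ee_pos: [525.5, 42.5, 171.0]
orientation: [2.076, 2.357, 0.001]
ft_force: [0.7, 0.0, -0.5]
width: 88.1
grasp_force: 0.0
t: 3.25
ee_pos: [524.9, 42.0, 170.4]
orientation: [-2.077, -2.357, 0.0]
ft_force: [-1.4, 0.3, 0.4]
width: 13.8
grasp_force: 30.0
t 3.25 pos [524.9  42.  170.4] yaw 1.697 F [-1.4  0.3  0.4] M [ 0.03 -0.04 -0.02] w 13.8 g 30.0 q6 -0.07
```

```bash
python3 -m inch '[{"xyz":[0,0,0],"rot":[0,0,-0.03]},{"xyz":[0,0,0],"rot":[0,0,-0.06]},{"xyz":[0,0,0],"rot":[0,0,-0.09]},{"xyz":[0,0,0],"rot":[0,0,-0.12]},{"xyz":[0,0,0],"rot":[0,0,-0.15]},{"xyz":[0,0,0],"rot":[0,0,-0.18]},{"xyz":[0,0,0],"rot":[0,0,-0.20]},{"xyz":[0,0,0],"rot":[0,0,-0.20]}]' >/dev/null; python3 s.py
python3 -m inch '[{"xyz":[0,0,0],"rot":[0,0,-0.015]},{"xyz":[0,0,0],"rot":[0,0,-0.03]},{"xyz":[0,0,0],"rot":[0,0,-0.03]}]' >/dev/null; python3 s.py
```

```text
t 3.9167 pos [524.9  42.  170.4] yaw 1.897 F [-0.2  0.   0.9] M [-0.01  0.08 -0.02] w 13.7 g 30.0 q6 -0.27
t 4.1667 pos [524.9  42.  170.4] yaw 1.928 F [-0.7  0.6  0.9] M [-0.    0.08 -0.06] w 13.6 g 30.0 q6 -0.3
```

```bash
echo 'import sys; sys.exit(abs(o["moment"][2])>0.3)' >> s.py
python3 -m inch '[{"xyz":[0,0,0],"rot":[0,0,-0.015]},{"xyz":[0,0,0],"rot":[0,0,-0.03]},{"xyz":[0,0,0],"rot":[0,0,-0.03]}]' >/dev/null; python3 s.py &&
python3 -m inch '[{"xyz":[0,0,0],"rot":[0,0,-0.015]},{"xyz":[0,0,0],"rot":[0,0,-0.03]},{"xyz":[0,0,0],"rot":[0,0,-0.03]}]' >/dev/null && python3 s.py &&
python3 -m inch '[{"xyz":[0,0,0],"rot":[0,0,-0.015]},{"xyz":[0,0,0],"rot":[0,0,-0.03]},{"xyz":[0,0,0],"rot":[0,0,-0.03]}]' >/dev/null && python3 s.py &&
python3 -m inch '[{"xyz":[0,0,0],"rot":[0,0,-0.015]},{"xyz":[0,0,0],"rot":[0,0,-0.03]},{"xyz":[0,0,0],"rot":[0,0,-0.03]}]' >/dev/null && python3 s.py &&
python3 -m inch '[{"xyz":[0,0,0],"rot":[0,0,-0.015]},{"xyz":[0,0,0],"rot":[0,0,-0.03]},{"xyz":[0,0,0],"rot":[0,0,-0.03]}]' >/dev/null && python3 s.py
```

```text
t 4.4167 pos [524.9  42.  170.4] yaw 1.958 F [-0.6  0.1  1.2] M [-0.03  0.1  -0.02] w 13.8 g 30.0 q6 -0.33False
```

```bash
sed -i 's/sys.exit(abs(o\["moment"\]\[2\])>0.3)/sys.exit(int(abs(o["moment"][2])>0.3))/' s.py
python3 -m inch '[{"xyz":[0,0,0],"rot":[0,0,-0.015]},{"xyz":[0,0,0],"rot":[0,0,-0.03]},{"xyz":[0,0,0],"rot":[0,0,-0.03]}]' >/dev/null; python3 s.py &&
python3 -m inch '[{"xyz":[0,0,0],"rot":[0,0,-0.015]},{"xyz":[0,0,0],"rot":[0,0,-0.03]},{"xyz":[0,0,0],"rot":[0,0,-0.03]}]' >/dev/null && python3 s.py &&
python3 -m inch '[{"xyz":[0,0,0],"rot":[0,0,-0.015]},{"xyz":[0,0,0],"rot":[0,0,-0.03]},{"xyz":[0,0,0],"rot":[0,0,-0.03]}]' >/dev/null && python3 s.py &&
python3 -m inch '[{"xyz":[0,0,0],"rot":[0,0,-0.015]},{"xyz":[0,0,0],"rot":[0,0,-0.03]},{"xyz":[0,0,0],"rot":[0,0,-0.03]}]' >/dev/null && python3 s.py &&
python3 -m inch '[{"xyz":[0,0,0],"rot":[0,0,-0.015]},{"xyz":[0,0,0],"rot":[0,0,-0.03]},{"xyz":[0,0,0],"rot":[0,0,-0.03]}]' >/dev/null && python3 s.py
```

```text
t 4.6667 pos [525.   42.  170.4] yaw 1.988 F [-0.4  0.3  1.3] M [ 0.05  0.09 -0.05] w 14.1 g 30.0 q6 -0.36
t 4.9167 pos [525.   42.  170.4] yaw 2.018 F [-0.2 -0.1  0.6] M [ 0.02  0.01 -0.01] w 13.8 g 30.0 q6 -0.39
t 5.1667 pos [525.   42.  170.4] yaw 2.048 F [-1.5 -0.1 -0.7] M [-0.04  0.12  0.01] w 13.8 g 30.0 q6 -0.42
t 5.4167 pos [525.   42.  170.3] yaw 2.078 F [-0.7  0.1 -0.3] M [-0.04  0.   -0.07] w 13.8 g 30.0 q6 -0.45
t 5.6667 pos [525.   42.  170.4] yaw 2.108 F [-0.8  0.3  0.3] M [ 0.04  0.04 -0.06] w 14.0 g 30.0 q6 -0.48
```

Turned 0.41 rad so far with only light friction. I'll carry on the same way.

```bash

python3 -m inch '[{"xyz":[0,0,0],"rot":[0,0,-0.015]},{"xyz":[0,0,0],"rot":[0,0,-0.03]},{"xyz":[0,0,0],"rot":[0,0,-0.03]}]' >/dev/null; python3 s.py &&
python3 -m inch '[{"xyz":[0,0,0],"rot":[0,0,-0.015]},{"xyz":[0,0,0],"rot":[0,0,-0.03]},{"xyz":[0,0,0],"rot":[0,0,-0.03]}]' >/dev/null && python3 s.py &&
python3 -m inch '[{"xyz":[0,0,0],"rot":[0,0,-0.015]},{"xyz":[0,0,0],"rot":[0,0,-0.03]},{"xyz":[0,0,0],"rot":[0,0,-0.03]}]' >/dev/null && python3 s.py &&
python3 -m inch '[{"xyz":[0,0,0],"rot":[0,0,-0.015]},{"xyz":[0,0,0],"rot":[0,0,-0.03]},{"xyz":[0,0,0],"rot":[0,0,-0.03]}]' >/dev/null && python3 s.py &&
python3 -m inch '[{"xyz":[0,0,0],"rot":[0,0,-0.015]},{"xyz":[0,0,0],"rot":[0,0,-0.03]},{"xyz":[0,0,0],"rot":[0,0,-0.03]}]' >/dev/null && python3 s.py
```

```text
t 5.9167 pos [525.   42.  170.4] yaw 2.138 F [-0.  -0.5 -0.5] M [ 0.06  0.03 -0.03] w 14.0 g 30.0 q6 -0.51
t 6.1667 pos [525.   42.  170.4] yaw 2.168 F [-0.4 -0.6 -0.7] M [ 0.02  0.02 -0.06] w 13.9 g 30.0 q6 -0.54
t 6.4167 pos [525.   42.  170.4] yaw 2.198 F [-0.9 -0.1 -0.2] M [ 0.01  0.06 -0.12] w 13.5 g 30.0 q6 -0.57
t 6.6667 pos [524.7  41.7 170.4] yaw 2.228 F [-1.5 -3.6  1.5] M [-0.49  0.28 -0.19] w 14.0 g 30.0 q6 -0.6
t 6.9167 pos [524.5  41.5 170.3] yaw 2.258 F [-2.8 -5.1  2.5] M [-0.92  0.5  -0.49] w 13.6 g 30.1 q6 -0.63
```

Stop felt at yaw about 2.22, with Mz about -0.5 N m (under 20 N on the teeth). I'll hold there.

```bash

python3 -m inch '[{"xyz":[0,0,0],"rot":[0,0,0]},{"xyz":[0,0,0],"rot":[0,0,0]},{"xyz":[0,0,0],"rot":[0,0,0]},{"xyz":[0,0,0],"rot":[0,0,0]},{"xyz":[0,0,0],"rot":[0,0,0]},{"xyz":[0,0,0],"rot":[0,0,0]},{"xyz":[0,0,0],"rot":[0,0,0]},{"xyz":[0,0,0],"rot":[0,0,0]}]' >/dev/null; python3 s.py
python3 -m inch '[{"xyz":[0,0,0],"rot":[0,0,0]},{"xyz":[0,0,0],"rot":[0,0,0]},{"xyz":[0,0,0],"rot":[0,0,0]},{"xyz":[0,0,0],"rot":[0,0,0]},{"xyz":[0,0,0],"rot":[0,0,0]},{"xyz":[0,0,0],"rot":[0,0,0]},{"xyz":[0,0,0],"rot":[0,0,0]},{"xyz":[0,0,0],"rot":[0,0,0]}]' >/dev/null; python3 s.py
```

```text
t 7.5833 pos [524.5  41.5 170.4] yaw 2.257 F [-2.8 -4.5  1.2] M [-0.85  0.54 -0.47] w 13.6 g 30.1 q6 -0.63
t 8.25 pos [524.5  41.5 170.3] yaw 2.257 F [-2.7 -3.7  1.9] M [-0.86  0.53 -0.51] w 14.0 g 30.1 q6 -0.63
```

Held for 1.3 s. Now I'll ease back, press down 6 mm and check the force.

```bash

python3 -m inch '[{"xyz":[0,0,0],"rot":[0,0,0.04]},{"xyz":[0,0,0],"rot":[0,0,0.07]},{"xyz":[0,0,0],"rot":[0,0,0.07]}]' >/dev/null; python3 s.py
python3 -m inch '[{"xyz":[0,0,2],"rot":[0,0,0]},{"xyz":[0,0,4],"rot":[0,0,0]},{"xyz":[0,0,6],"rot":[0,0,0]},{"xyz":[0,0,6],"rot":[0,0,0]},{"xyz":[0,0,6],"rot":[0,0,0]}]' >/dev/null; python3 s.py
```

```text
t 8.5 pos [524.8  41.9 170.4] yaw 2.187 F [-1.6 -2.4  0.6] M [-0.41  0.37 -0.06] w 14.0 g 30.0 q6 -0.56
t 8.9167 pos [524.9  42.  165.1] yaw 2.189 F [-5.1 -2.3 10.7] M [-0.51  0.95 -0.04] w 13.6 g 30.0 q6 -0.56
```

```bash

python3 -m inch '[{"xyz":[0,0,1],"rot":[0,0,0]},{"xyz":[0,0,1],"rot":[0,0,0]},{"xyz":[0,0,1],"rot":[0,0,0]}]' >/dev/null; python3 s.py
python3 -m inch '[{"xyz":[0,0,0],"rot":[0,0,0]},{"xyz":[0,0,0],"rot":[0,0,0]},{"xyz":[0,0,0],"rot":[0,0,0]}]' >/dev/null; python3 s.py
python3 - <<'E'
from h import *; import cv2
im=ctrl.get_image("side")[:,:,::-1]
cv2.imwrite("pics/side3.png",cv2.resize(im[160:270,290:410],None,fx=5,fy=5,interpolation=cv2.INTER_CUBIC))
E
```

```text
t 9.1667 pos [524.9  42.  164.2] yaw 2.189 F [-5.3 -3.3 11.9] M [-0.58  1.   -0.01] w 14.0 g 30.0 q6 -0.56
t 9.4167 pos [524.9  41.9 164.3] yaw 2.188 F [-5.5 -2.7 10.7] M [-0.54  1.02  0.01] w 13.8 g 30.0 q6 -0.56
```

View pics/side3.png

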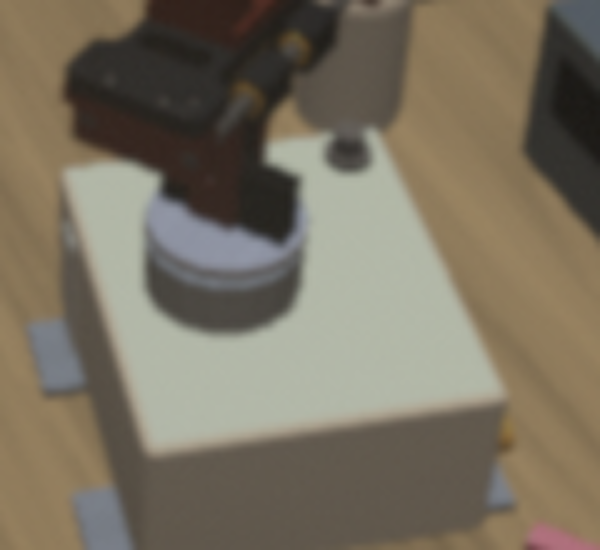

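The force stays at about 11 N, so the pads may be slipping down the bar. If so, the fingertips will meet the flange and can press there. I'll press further in small steps, watching Fz.

```bash

python3 -m inch '[{"xyz":[0,0,1],"rot":[0,0,0]},{"xyz":[0,0,1],"rot":[0,0,0]},{"xyz":[0,0,1],"rot":[0,0,0]}]' >/dev/null; python3 s.py
python3 -m inch '[{"xyz":[0,0,1],"rot":[0,0,0]},{"xyz":[0,0,1],"rot":[0,0,0]},{"xyz":[0,0,1],"rot":[0,0,0]}]' >/dev/null; python3 s.py
```

```text
t 9.7167 pos [525.   42.  163.3] yaw 2.189 F [-5.5 -3.1 11.9] M [-0.52  1.05 -0.01] w 13.2 g 30.0 q6 -0.56
t 9.9667 pos [525.   42.  162.4] yaw 2.189 F [-5.1 -2.3 13.9] M [-0.59  1.13 -0.06] w 14.0 g 30.0 q6 -0.56
```

Fz is 13.9 N, inside the 13 to 15 N band. I'll turn on carefully past the stop position.

```bash

python3 -m inch '[{"xyz":[0,0,0],"rot":[0,0,-0.02]},{"xyz":[0,0,0],"rot":[0,0,-0.04]},{"xyz":[0,0,0],"rot":[0,0,-0.04]}]' >/dev/null; python3 s.py && 
python3 -m inch '[{"xyz":[0,0,0],"rot":[0,0,-0.02]},{"xyz":[0,0,0],"rot":[0,0,-0.03]},{"xyz":[0,0,0],"rot":[0,0,-0.03]}]' >/dev/null && python3 s.py &&
python3 -m inch '[{"xyz":[0,0,0],"rot":[0,0,-0.02]},{"xyz":[0,0,0],"rot":[0,0,-0.03]},{"xyz":[0,0,0],"rot":[0,0,-0.03]}]' >/dev/null && python3 s.py
```

```text
t 10.2167 pos [525.4  42.1 162.6] yaw 2.229 F [-5.  -1.2 13.1] M [-0.28  0.96 -0.03] w 13.7 g 30.0 q6 -0.6
t 10.4667 pos [525.6  42.2 162.7] yaw 2.259 F [-4.7 -0.9 13.1] M [-0.24  0.9  -0.03] w 13.8 g 30.0 q6 -0.63
t 10.7167 pos [525.8  42.3 162.7] yaw 2.289 F [-3.6 -1.2 13.6] M [-0.21  0.8  -0.11] w 13.9 g 30.0 q6 -0.66
```

Past the teeth with low torque. I'll carry on, still pressed.

```bash

python3 -m inch '[{"xyz":[0,0,0],"rot":[0,0,-0.03]},{"xyz":[0,0,0],"rot":[0,0,-0.06]},{"xyz":[0,0,0],"rot":[0,0,-0.09]},{"xyz":[0,0,0],"rot":[0,0,-0.12]},{"xyz":[0,0,0],"rot":[0,0,-0.15]},{"xyz":[0,0,0],"rot":[0,0,-0.15]}]' >/dev/null; python3 s.py && 
python3 -m inch '[{"xyz":[0,0,0],"rot":[0,0,-0.03]},{"xyz":[0,0,0],"rot":[0,0,-0.06]},{"xyz":[0,0,0],"rot":[0,0,-0.09]},{"xyz":[0,0,0],"rot":[0,0,-0.12]},{"xyz":[0,0,0],"rot":[0,0,-0.15]},{"xyz":[0,0,0],"rot":[0,0,-0.15]}]' >/dev/null && python3 s.py &&
python3 -m inch '[{"xyz":[0,0,0],"rot":[0,0,-0.03]},{"xyz":[0,0,0],"rot":[0,0,-0.06]},{"xyz":[0,0,0],"rot":[0,0,-0.09]},{"xyz":[0,0,0],"rot":[0,0,-0.12]},{"xyz":[0,0,0],"rot":[0,0,-0.15]},{"xyz":[0,0,0],"rot":[0,0,-0.15]}]' >/dev/null && python3 s.py &&
python3 -m inch '[{"xyz":[0,0,0],"rot":[0,0,-0.03]},{"xyz":[0,0,0],"rot":[0,0,-0.06]},{"xyz":[0,0,0],"rot":[0,0,-0.09]},{"xyz":[0,0,0],"rot":[0,0,-0.12]},{"xyz":[0,0,0],"rot":[0,0,-0.15]},{"xyz":[0,0,0],"rot":[0,0,-0.15]}]' >/dev/null && python3 s.py
```

```text
t 11.2167 pos [525.8  42.1 162.7] yaw 2.44 F [-3.5 -2.  12.4] M [-0.4   0.79 -0.11] w 13.7 g 30.0 q6 -0.81
t 11.7167 pos [525.5  42.2 162.7] yaw 2.59 F [-4.7 -1.1 13.3] M [-0.2   0.89 -0.05] w 13.5 g 30.0 q6 -0.96
t 12.2167 pos [525.5  42.1 162.6] yaw 2.74 F [-4.9 -2.2 13.6] M [-0.32  0.9  -0.06] w 13.8 g 30.0 q6 -1.11
t 12.7167 pos [525.3  42.  162.6] yaw 2.89 F [-5.1 -1.9 13. ] M [-0.4   0.96 -0.08] w 14.1 g 30.0 q6 -1.26
```

Now I'll align with the notches (yaw 2.96) and raise a little.

```bash

python3 -m inch '[{"xyz":[0,0,0],"rot":[0,0,-0.03]},{"xyz":[0,0,0],"rot":[0,0,-0.07]},{"xyz":[0,0,0],"rot":[0,0,-0.07]}]' >/dev/null; python3 s.py && 
python3 -m inch '[{"xyz":[0,0,-2],"rot":[0,0,0]},{"xyz":[0,0,-4],"rot":[0,0,0]},{"xyz":[0,0,-6],"rot":[0,0,0]},{"xyz":[0,0,-8],"rot":[0,0,0]},{"xyz":[0,0,-10],"rot":[0,0,0]},{"xyz":[0,0,-10],"rot":[0,0,0]}]' >/dev/null && python3 s.py
```

```text
t 12.9667 pos [525.1  42.  162.5] yaw 2.96 F [-5.  -3.2 12.6] M [-0.52  1.08 -0.04] w 13.7 g 30.0 q6 -1.33
t 13.4667 pos [525.   42.  171.7] yaw 2.958 F [-4.5 -3.6  6.3] M [-0.49  0.67  0.06] w 13.5 g 30.0 q6 -1.33
```

```bash

python3 -m inch '[{"xyz":[0,0,-2],"rot":[0,0,0]},{"xyz":[0,0,-4],"rot":[0,0,0]},{"xyz":[0,0,-6],"rot":[0,0,0]},{"xyz":[0,0,-8],"rot":[0,0,0]},{"xyz":[0,0,-8],"rot":[0,0,0]},{"xyz":[0,0,-8],"rot":[0,0,0]}]' >/dev/null; python3 s.py
```

```text
t 13.9667 pos [524.8  41.9 179.4] yaw 2.957 F [-2.1 -3.1 -1.1] M [-0.86  0.47  0.02] w 13.9 g 30.0 q6 -1.33
```

```bash

python3 -m inch '[{"xyz":[0,0,-5],"rot":[0,0,0]},{"xyz":[0,0,-10],"rot":[0,0,0]},{"xyz":[0,0,-15],"rot":[0,0,0]},{"xyz":[0,0,-25],"rot":[0,0,0]},{"xyz":[0,0,-35],"rot":[0,0,0]},{"xyz":[0,0,-45],"rot":[0,0,0]},{"xyz":[0,0,-45],"rot":[0,0,0]},{"xyz":[0,0,-45],"rot":[0,0,0]}]' >/dev/null; python3 s.py
python3 - <<'E'
from h import *; import cv2
im=ctrl.get_image("side")[:,:,::-1]; w=ctrl.get_image("wrist")[:,:,::-1]
c=np.hstack([cv2.resize(im[130:280,280:420],(373,400),interpolation=cv2.INTER_CUBIC),cv2.resize(w[180:380,200:410],(420,400),interpolation=cv2.INTER_CUBIC)])
cv2.imwrite("pics/lift.png",c)
E
```

```text
t 14.6333 pos [525.6  42.1 225.5] yaw 2.957 F [ 0.3 -0.  -2.4] M [ 0.07 -0.01 -0.04] w 13.8 g 30.0 q6 -1.33
```

View pics/lift.png

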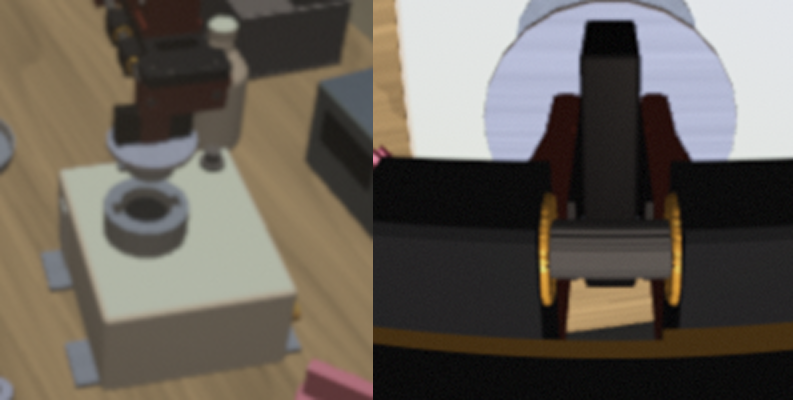

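The cap is off, upright and held; the neck below it is empty. Moving over the dish, which is (137, 258) mm away in the tool's axes.

```bash

python3 -m inch '[{"xyz":[12,22,0],"rot":[0,0,0]},{"xyz":[28,53,0],"rot":[0,0,0]},{"xyz":[44,84,0],"rot":[0,0,0]},{"xyz":[60,115,0],"rot":[0,0,0]},{"xyz":[76,146,0],"rot":[0,0,0]},{"xyz":[92,176,0],"rot":[0,0,0]},{"xyz":[108,204,0],"rot":[0,0,0]},{"xyz":[122,230,0],"rot":[0,0,0]},{"xyz":[132,248,0],"rot":[0,0,0]},{"xyz":[137,258,0],"rot":[0,0,0]},{"xyz":[137,258,0],"rot":[0,0,0]}]' >/dev/null; python3 s.py
python3 -m inch '[{"xyz":[0,0,15],"rot":[0,0,0]},{"xyz":[0,0,40],"rot":[0,0,0]},{"xyz":[0,0,65],"rot":[0,0,0]},{"xyz":[0,0,90],"rot":[0,0,0]},{"xyz":[0,0,110],"rot":[0,0,0]},{"xyz":[0,0,125],"rot":[0,0,0]},{"xyz":[0,0,135],"rot":[0,0,0]},{"xyz":[0,0,135],"rot":[0,0,0]}]' >/dev/null; python3 s.py
python3 - <<'E'
from h import *; import cv2
im=ctrl.get_image("side")[:,:,::-1]; w=ctrl.get_image("scene")[:,:,::-1]
c=np.hstack([cv2.resize(im[110:230,200:320],(400,400),interpolation=cv2.INTER_CUBIC),cv2.resize(w[200:320,320:440],(400,400),interpolation=cv2.INTER_CUBIC)])
cv2.imwrite("pics/dish.png",c)
E
```

```text
t 15.65 pos [437.  322.3 223.9] yaw 2.959 F [-0.5 -0.7 -2.3] M [ 0.13 -0.06 -0.07] w 13.8 g 30.0 q6 -0.78
t 16.3167 pos [437.  318.9  87.3] yaw 2.956 F [ 0.3 -0.3 -1.1] M [ 0.11 -0.01 -0.01] w 13.9 g 30.0 q6 -0.78
```

View pics/dish.png

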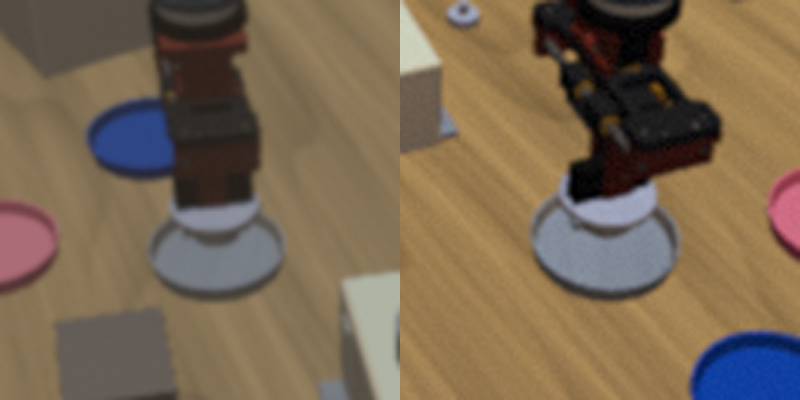

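Both views show the cap centred above the grey dish. I'll descend slowly until contact.

```bash

python3 -m inch '[{"xyz":[0,0,6],"rot":[0,0,0]},{"xyz":[0,0,13],"rot":[0,0,0]},{"xyz":[0,0,20],"rot":[0,0,0]},{"xyz":[0,0,25],"rot":[0,0,0]},{"xyz":[0,0,27],"rot":[0,0,0]},{"xyz":[0,0,27],"rot":[0,0,0]},{"xyz":[0,0,27],"rot":[0,0,0]}]' >/dev/null; python3 s.py
python3 -m inch '[{"xyz":[0,0,1],"rot":[0,0,0]},{"xyz":[0,0,2],"rot":[0,0,0]},{"xyz":[0,0,2],"rot":[0,0,0]}]' >/dev/null; python3 s.py
python3 -m inch '[{"xyz":[0,0,1],"rot":[0,0,0]},{"xyz":[0,0,1],"rot":[0,0,0]},{"xyz":[0,0,1],"rot":[0,0,0]}]' >/dev/null; python3 s.py
```

```text
t 17.0 pos [437.6 320.8  62.2] yaw 2.957 F [ 0.5 -0.2 -1.9] M [ 0.08 -0.01  0.03] w 13.8 g 30.0 q6 -0.78
t 17.25 pos [437.8 320.8  60.4] yaw 2.957 F [ 0.5 -0.6 -2.4] M [ 0.08 -0.05  0.01] w 14.4 g 30.0 q6 -0.78
t 17.5 pos [437.7 320.8  59.4] yaw 2.957 F [-0.3  0.3 -1.6] M [ 0.11 -0.12  0.02] w 13.9 g 30.0 q6 -0.78
```

```bash
sed -i 's/sys.exit(.*/sys.exit(int(o["ft_force"][2]>2))/' s.py
python3 -m inch '[{"xyz":[0,0,0.7],"rot":[0,0,0]},{"xyz":[0,0,0.7],"rot":[0,0,0]},{"xyz":[0,0,0.7],"rot":[0,0,0]}]' >/dev/null; python3 s.py &&
python3 -m inch '[{"xyz":[0,0,0.7],"rot":[0,0,0]},{"xyz":[0,0,0.7],"rot":[0,0,0]},{"xyz":[0,0,0.7],"rot":[0,0,0]}]' >/dev/null && python3 s.py &&
python3 -m inch '[{"xyz":[0,0,0.7],"rot":[0,0,0]},{"xyz":[0,0,0.7],"rot":[0,0,0]},{"xyz":[0,0,0.7],"rot":[0,0,0]}]' >/dev/null && python3 s.py &&
python3 -m inch '[{"xyz":[0,0,0.7],"rot":[0,0,0]},{"xyz":[0,0,0.7],"rot":[0,0,0]},{"xyz":[0,0,0.7],"rot":[0,0,0]}]' >/dev/null && python3 s.py &&
python3 -m inch '[{"xyz":[0,0,0.7],"rot":[0,0,0]},{"xyz":[0,0,0.7],"rot":[0,0,0]},{"xyz":[0,0,0.7],"rot":[0,0,0]}]' >/dev/null && python3 s.py
```

```text
t 17.75 pos [437.8 320.8  59.3] yaw 2.957 F [-2.1 -0.8  5.6] M [-0.15  0.23 -0.02] w 13.4 g 30.0 q6 -0.78
```

Contact, at 5.6 N. Releasing, then retreating straight up.

```bash

python3 -m inch '[{"xyz":[0,0,0],"rot":[0,0,0]},{"xyz":[0,0,0],"rot":[0,0,0]},{"xyz":[0,0,0],"rot":[0,0,0]},{"xyz":[0,0,0],"rot":[0,0,0]},{"xyz":[0,0,0],"rot":[0,0,0]},{"xyz":[0,0,0],"rot":[0,0,0]},{"xyz":[0,0,0],"rot":[0,0,0]},{"xyz":[0,0,0],"rot":[0,0,0]},{"xyz":[0,0,0],"rot":[0,0,0]},{"xyz":[0,0,0],"rot":[0,0,0]}]' 0 >/dev/null; python3 s.py
python3 -m inch '[{"xyz":[0,0,-10],"rot":[0,0,0]},{"xyz":[0,0,-30],"rot":[0,0,0]},{"xyz":[0,0,-60],"rot":[0,0,0]},{"xyz":[0,0,-95],"rot":[0,0,0]},{"xyz":[0,0,-130],"rot":[0,0,0]},{"xyz":[0,0,-160],"rot":[0,0,0]},{"xyz":[0,0,-170],"rot":[0,0,0]},{"xyz":[0,0,-170],"rot":[0,0,0]},{"xyz":[0,0,-170],"rot":[0,0,0]},{"xyz":[0,0,-170],"rot":[0,0,0]}]' >/dev/null; python3 s.py
python3 - <<'E'
from h import *; import cv2
im=ctrl.get_image("side")[:,:,::-1]; w=ctrl.get_image("scene")[:,:,::-1]
c=np.hstack([cv2.resize(im[110:230,200:320],(400,400),interpolation=cv2.INTER_CUBIC),cv2.resize(w[200:320,320:440],(400,400),interpolation=cv2.INTER_CUBIC)])
cv2.imwrite("pics/end.png",c)
E
```

```text
t 18.5833 pos [437.7 320.8  58.6] yaw 2.957 F [-0.1  0.1 -0.1] M [ 0.02 -0.03  0.01] w 76.8 g 0.0 q6 -0.78
t 19.4167 pos [436.8 320.1 227.1] yaw 2.957 F [-0.7  0.2  0.1] M [ 0.08  0.   -0.07] w 87.9 g 0.0 q6 -0.78
```

View pics/end.png

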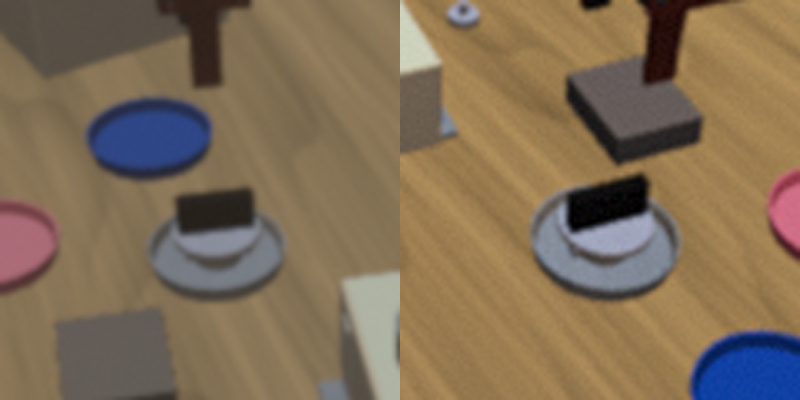

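The cap stands upright in the middle of the steel dish, and the gripper is clear of it.

```bash
python3 -c "
from workcell import ctrl
print(ctrl.close_job())"
```

```text
the job is handed in; nothing more can be done
None
```

The cap was held against the first stop for about 1.3 s at roughly 0.5 N m, then pressed, turned free and lifted off; it now stands upright and released in the middle of the steel dish, and the job was handed in at about 19.5 s with no verdict returned.

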